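Return a micrometer case through the spring flap of a drop box

TASK

Return the wooden case to the drop box: with one fingertip press down the long red bar to raise the yellow spring flap, and while you keep it well open, use the other finger to push the case along the tray and under it until the case slides down the chute into the box. Then let go, so that the flap falls shut behind it. Only push the case, never lift it off the tray or let the flap bear on it, and do not disturb the brown bottle or the small white box standing beside the drop box.

Things in the scene. Friction and masses are not known exactly. Their poses are not given: they have to be found in the camera images.
- drop_box: Grey drop box, fixed. Origin on the worktop right below the flap, on the tray's centre line; x runs along the tray into the box (away from the robot), y to the left, z up. Its open-topped tray, floor 85 mm above the worktop, reaches from x = -190 to -12 mm between rails with inner faces at y = -25 and 25 mm, tops 8 mm above the tray floor.
- door (a point): Middle of the doorway at tray-floor level, 85 mm above the worktop, under the flap (box x = 0, y = 0).
- chute_mid (a point): On the surface of the slippery steel chute, which falls at 28 degrees from the tray's edge (box x = -12 mm) to the back wall (x = 125 mm). From x = 4 mm on the box has side walls and a white lid on top, 111 mm above the worktop.
- shaft_mid (a point): Middle of the flap's shaft (8 mm thick), which runs along the box's x, at y = 40 mm and 105 mm above the worktop, between the tray and the red bar. It turns between two posts 14 mm wide, up to 113 mm high, at x = -184 and 14 mm. All open above.
- flap (a joint): Angle of flap and red bar, which rock together on the shaft, rad: 0 shut, 0.70 stop. Pressing the bar down raises the flap; a spring shuts it (1.5 to 3 N at the bar, alike all along). Shut, the yellow flap (4 x 40 x 14 mm, across the tray at box x = 0, 3 mm above its floor) bars the way; the case passes with 1 mm to spare at 0.50, 4 mm at 0.60. Open, it stands up to 145 mm above the worktop.
- bar_mid (a point): Middle of the upper face of the red press bar, a strip 176 x 28 x 3 mm along the tray (box x = -176 to 0). Shut, it tilts 35 degrees, left edge higher: y = 63 to 86 mm, 104 to 120 mm above the worktop. At joint 0.61 it is level, 91 mm above the worktop (6 mm above the tray floor), y = 58 to 86 mm; at 0.70 about 3 mm lower. Free space below it.
- case_center (a point): Centre of the wooden case with a tan top and a small brass clasp, a flat box 98 mm long, 43 mm wide, 14 mm thick, 50 g, lying in the tray between the rails; this point is 7 mm above its underside. Its own y axis is its long axis (along the tray), z up.
- oil_bottle: Small brown glass bottle with a black cap, 27 mm across, 72 mm high, standing loose on the worktop right of the drop box; origin at the centre of its foot. To be left alone.
- slip_box: Small white box, 28 x 28 x 14 mm, loose on the worktop right of the drop box's tray; origin at the centre of its underside. To be left alone.
There are look-alikes about, which are no part of the job. What is meant by the part that bears case_center is not green, and is the smaller of those in its own colour.

How it is judged:
On the way, in this order (a step that is already met when the one before it is completed fails the run):
1. a finger holds the flap open by its bar while the case still lies before the doorway (value of joint flap above 0.48 rad and contact force between the fingers and flap above 0.3 N and x of case_center in the frame of drop_box below -0.055 m), for 0.2 s.
2. the case is passing under the flap while a finger still holds it open and another pushes the case (value of joint flap above 0.45 rad and contact force between the fingers and flap above 0.3 N and contact force between the fingers and case above 0.02 N and x of case_center in the frame of drop_box above -0.045 m), for 0.02 s.
At the end, for the whole second after the job is handed in: The case lies at rest in the chute inside the box: its centre more than 50 mm behind the flap, within 20 mm of the centre line and less than 75 mm above the worktop; the flap is shut (joint under 0.08 rad) (x of case_center in the frame of drop_box between 0.05 and 0.125 m and y of case_center in the frame of drop_box between -0.02 and 0.02 m and height (world z) of case_center below 0.075 m and linear speed of case below 0.02 m/s and value of joint flap below 0.08 rad); the robot touches nothing.
It fails at once if the case is lifted off the tray (its centre more than 25 mm above where it lay) (height (world z) of case_center above 0.117 m).
It fails at once if the flap bears on the case, or the case is rammed against it (over 2 N) (contact force between flap and case above 2 N).
It fails at once if the bottle or the small box is disturbed (moved over 15 mm or tipped) (distance of any of oil_bottle, slip_box from where it was at the start of the episode above 0.015 m or angle between oil_bottle's own z axis and vertical above 0.3 rad).
It also fails if it takes over 48 s, if anything falls off the work surface, if the arm or the gripper's body presses on something with over 40 N, if the wrist force passes 120 N, or if a joint passes its speed limit or range.

ROBOT

A 7-joint arm with a two-finger parallel gripper is mounted at the origin on a cart in front of the work surface, level with it; the furniture and walls round the work are solid. World frame = base frame: x ahead of the robot, y to its left, z up, the work surface at z = 0. Lengths are in m, angles in rad, forces in N, time in s.
With the tool pointing down it reaches from about 0.35 to 0.9 m from the base axis. Payload 7.2 kg.
Tool frame: the origin (TCP) lies at the very end of the fingers, on their centre line; the grasp point (between the pads) lies 19 mm behind it; z points along the fingers, y is the line along which they close (so a half turn about z gives the same grasp; the last joint's range is limited). The gripper opens to 85 mm and grips with 20 to 120 N. Pads are 22 mm wide; open, the fingers measure 114 mm over their backs; the gripper's body (76 mm by 85 mm) begins 54 mm behind the grasp point. The pads swing forward as they close: fully open they stand 13 mm farther back than shut.
Start: joints at [1.265, 0.411, -0.013, 1.596, 0.006, 1.134, -0.082], TCP at [0.147, -0.607, 0.231] pointing down, gripper open.
Joint ranges: [-2.95, 2.95], [-0.29, 1.99], [-1.47, 1.44], [0.14, 2.54], [-1.03, 4.17], [0.13, 1.85], [-2.86, 2.86]. Speed limits (rad/s): [2.39, 2.39, 3.01, 3.01, 3.14, 3.14, 3.14].

INTERFACE

Orientations are given as a unit quaternion [x, y, z, w].
In Python, from plant import * gives the robot as it stands.
- The arm moves only by the shell command python3 -m creep 'ROWS'. ROWS is a JSON object of lists of equal length, an entry for each row: "dp": the shift along the tool's x, y, z in units of 30 mm (1.0 is 30 mm), a list of three; "angular": the turn, a rotation vector about the tool's x, y, z in units of 6 degrees (1.0 is 6 degrees), a list of three; "fingers": the gripper's target within -1 to 1 (shut at 1, half-way at 0, fully open at -1). A call has 1 to 8 rows; each row is the pose to reach, as a shift and turn from the pose commanded when the call began, along the tool's axes at that moment; what a row does not reach only later rows make up. A row lasts 1/8 s, in which the tool goes at most 62.5 mm and 10.7 degrees, less where a joint would pass 70% of its speed; a pose out of reach is approached as far as the arm can. A call with a gripper value outside its range is refused whole. The fingers move at their own pace and stop on an object; the grip force is fixed at half the most. Time passes only in rows, so rows that repeat a pose let the fingers close. It gives the time, the measured TCP pose, the force, the opening and the grip force at its end, in the units of the state.
- sense(): the state, without advancing time (a new reading comes with each control period).
- capture(name): name is "scene" or "side" or "wrist"; returns a dict with "pixels" (480x640x3 uint8, red, green, blue), "camera_matrix" (3x3 intrinsics, pixels), "dist" ([k1, k2, p1, p2, k3] as OpenCV has them; the pictures are not rectified), "xyz" and "attitude" of the camera in the world. Camera axes: x right, y down, z forward; pixel columns grow to the right and rows downward; lengths in m; the calibration is good to about 2 mm. A picture is of the moment at which its call begins. There is no depth.
- job_done(): hands the job in; it is judged then, once.
The state is a dict: "t": time; "joint_positions": joint angles; "qvel": joint speeds; "joint_efforts": joint torques, N m; "ee_pos": TCP position; "tcp_rot": TCP orientation; "contact_force": force on the tool from outside, world axes, zero at the start; "ft_torque": the same for the moment, N m; "opening": finger opening in m; "gripper_force": force on a finger pad.
Only numpy, scipy, OpenCV 4.12 (cv2) and the standard library are available. Lean on these libraries where they do the work, as an engineer would, in place of code of your own. Each camera call takes 0.05 s, during which the arm holds its last target. There are 200 camera calls.

## Working session

There is one attempt and no reset: what is moved stays moved. The work goes in short steps, Python scripts to look and compute and a shell command to move; the robot and the scene stay as the last step left them, time stands still between calls to the robot, and variables do not carry over. Pictures are saved under pics/ and viewed, at most 10 in all, crops included, and the job is handed in when it is done.

```bash
ls; mkdir -p pics; python3 - <<'E'
from plant import *
import cv2,json,pickle
s=sense();print(s['t'],s['ee_pos'],s['tcp_rot'],s['opening'])
for n in("scene","side","wrist"):
    c=capture(n);pickle.dump(c,open(f'pics/{n}0.pkl','wb'));cv2.imwrite(f'pics/{n}0.png',c['pixels'][...,::-1]);print(n,c['xyz'],c['attitude'],c['camera_matrix'],c['dist'])
E
```

```text
pics
0.0 [ 0.14707709 -0.60693934  0.23043153] [ 9.92936151e-01  1.18647119e-01 -1.55484292e-04 -7.97671834e-04] 0.08532820857306893
scene [ 0.34099935 -0.31706348  0.75988245] [ 0.90536301 -0.25553183  0.0911992  -0.3266558 ] [[564.69244454   0.         313.82322089]
 [  0.         564.69244454 244.80533396]
 [  0.           0.           1.        ]] [-0.10239105  0.          0.          0.          0.        ]
side [ 0.38267983 -0.60356472  0.37480426] [ 0.80182664 -0.1233101   0.07393899 -0.58000145] [[435.0514169    0.         316.12075551]
 [  0.         435.0514169  235.06189169]
 [  0.           0.           1.        ]] [-0.03199073  0.          0.          0.          0.        ]
wrist [ 0.22051621 -0.58949055  0.37295449] [ 0.77722759 -0.61060721 -0.0944906   0.11894384] [[341.05827076   0.         316.37430542]
 [  0.         341.05827076 237.48296716]
 [  0.           0.           1.        ]] [-0.00780052  0.          0.          0.          0.        ]
```

View pics/scene0.png

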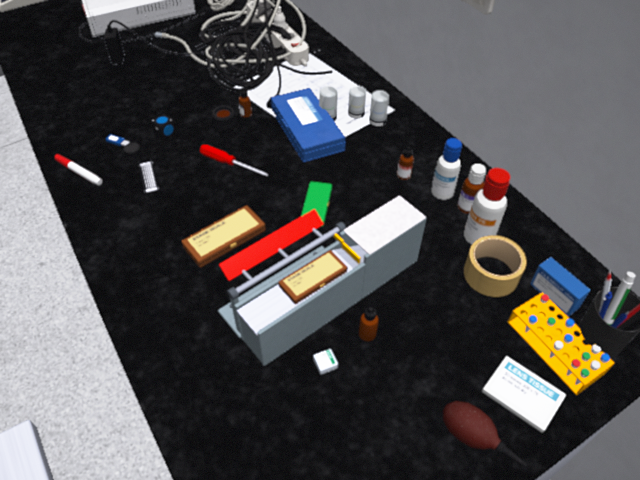

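View pics/side0.png

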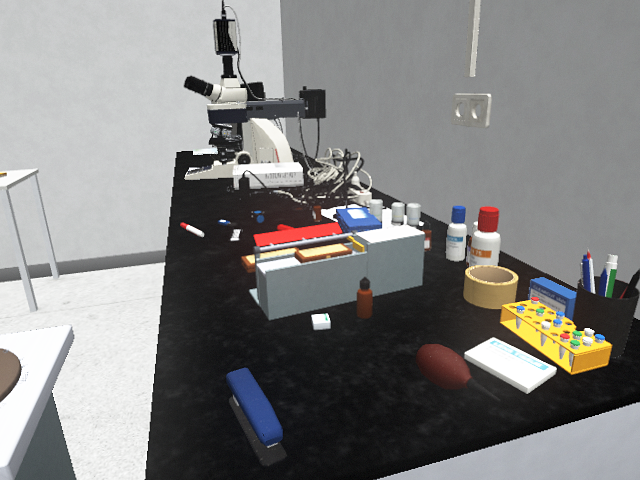

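Scene view: drop box with red bar (270,245), yellow flap (346,247), case in the tray (315,275), lid (385,230); bottle (369,325), white box (326,361). The bigger look-alike case lies on the worktop at (223,236). I'll enlarge both views.

```bash
python3 - <<'E'
import cv2
a=cv2.imread('pics/scene0.png')[185:375,190:440];cv2.imwrite('pics/c1.png',cv2.resize(a,None,fx=3,fy=3,interpolation=cv2.INTER_CUBIC))
a=cv2.imread('pics/side0.png')[205:335,235:435];cv2.imwrite('pics/c2.png',cv2.resize(a,None,fx=4,fy=4,interpolation=cv2.INTER_CUBIC))
E
```

```text
(no output)
```

View pics/c1.png

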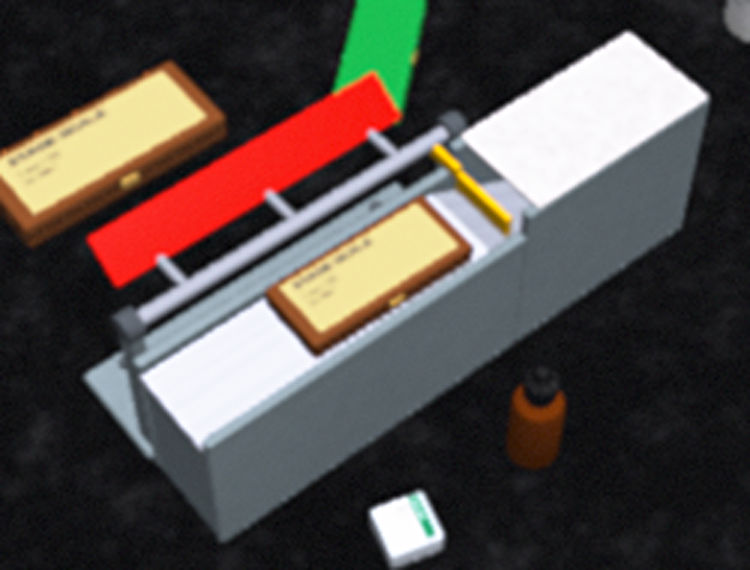

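View pics/c2.png

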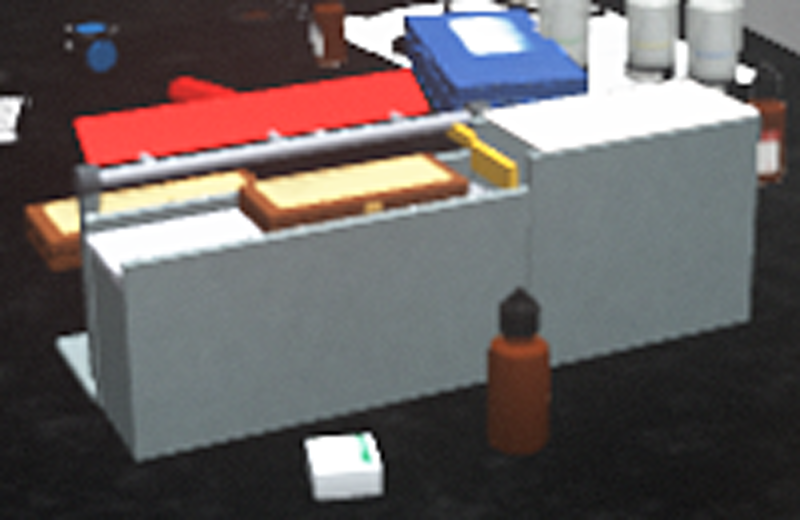

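Crops: bar corners in c1 at (88,240),(115,288),(402,115),(375,72) and in c2 at (75,120),(95,167),(428,110),(410,70); case top corners in c1 at (270,292),(318,350),(470,245),(425,200). I'll fit the box pose to the bar corners with z free as a check.

```bash
cat > h.py <<'E'
import numpy as np,cv2,pickle
from scipy.spatial.transform import Rotation as R
from scipy.optimize import least_squares
def proj(c,P):
    Rw=R.from_quat(c['attitude']).as_matrix().T
    return cv2.projectPoints(np.asarray(P,float).reshape(-1,3),cv2.Rodrigues(Rw)[0],-Rw@c['xyz'],c['camera_matrix'],np.asarray(c['dist']))[0][:,0]
def ray(c,px):
    u=cv2.undistortPoints(np.array([[px]],float),c['camera_matrix'],np.asarray(c['dist']))[0,0]
    return R.from_quat(c['attitude']).apply([u[0],u[1],1])
def atz(c,px,z):
    d=ray(c,px);return c['xyz']+d*(z-c['xyz'][2])/d[2]
def tw(p,P):
    return R.from_euler('z',p[2]).apply(P)+[p[0],p[1],p[3] if len(p)>3 else 0]
def tb(p,P):
    return R.from_euler('z',-p[2]).apply(np.asarray(P)-[p[0],p[1],p[3] if len(p)>3 else 0])
E
python3 - <<'E'
from h import *
sc,si=[pickle.load(open(f'pics/{n}0.pkl','rb')) for n in('scene','side')]
bar=np.array([[-.176,.086,.12],[-.176,.063,.104],[0,.063,.104],[0,.086,.12]])
a=np.array([[88,240],[115,288],[402,115],[375,72]])/3+[190,185]
b=np.array([[75,120],[95,167],[428,110],[410,70]])/4+[235,205]
f=lambda p:np.r_[(proj(sc,tw(p,bar))-a).ravel(),(proj(si,tw(p,bar))-b).ravel()]
for y0 in(-1,0,1,2): 
    r=least_squares(f,[.5,-.3,y0,0]);print(r.cost,r.x)
    if r.cost<200:p=r.x
print(f(p).round(1))
np.save('p.npy',p)
for q in[(270,292),(318,350),(470,245),(425,200)]:
    print('case',tb(p,atz(sc,np.array(q)/3+[190,185],.099+p[3])))
for q in[(243,190),(470,182)]:print('case side',tb(p,atz(si,np.array(q)/4+[235,205],.099+p[3])))
for q in[(462,137),(532,212),(708,97),(628,32)]:print('lid',tb(p,atz(sc,np.array(q)/3+[190,185],.111)))
print('bottle',tb(p,atz(sc,np.array((533,465))/3+[190,185],0)),'slip',tb(p,atz(sc,np.array((405,560))/3+[190,185],0)))
E
```

```text
3.3118771352768333 [ 0.66852855  0.11357235  0.12556539 -0.00161038]
3.3118771352768506 [ 0.66852855  0.11357235  0.12556539 -0.00161038]
3.311877135276915 [ 0.66852855  0.11357235  0.12556539 -0.00161038]
3.3118771352769065 [ 0.66852855  0.11357235  0.12556539 -0.00161038]
[ 0.3 -0.7  1.3 -0.1  0.2  0.4 -0.  -0.6 -0.6  0.2 -1.6  0.2  0.2  0.5
 -0.5 -0.1]
case [-0.11883991  0.01873719  0.099     ]
case [-0.121235   -0.02233217  0.099     ]
case [-0.02507343 -0.0199811   0.099     ]
case [-0.02410054  0.01577524  0.099     ]
case side [-0.11814916  0.01522098  0.099     ]
case side [-0.02261326 -0.02275261  0.099     ]
lid [0.00964452 0.02735295 0.11261038]
lid [ 0.00465722 -0.03113843  0.11261038]
lid [ 0.12766678 -0.0318741   0.11261038]
lid [0.12818818 0.02830282 0.11261038]
bottle [-0.04066654 -0.09410341  0.00161038] slip [-0.12587408 -0.09446428  0.00161038]
```

Fit is good (z offset −1.6 mm; the lid and case centre suggest box y about 2 mm lower). Case centre is at box x ≈ −0.072, near end ≈ −0.121. Plan: tool x along box x, opening about 65 mm, TCP at box y ≈ 0.036, start at x ≈ −0.142. Now working out the shift.

```bash
cat > go.py <<'E'
import sys
from plant import *
from h import *
p=np.load('p.npy')
def rel(bx,by,z):
    s=sense();T=R.from_quat(s['tcp_rot']);M=T.as_matrix()
    g=tw(np.r_[p[:3],0],[bx,by,z])
    c,si=np.cos(p[2]),np.sin(p[2])
    D=R.from_matrix(np.array([[c,si,0],[si,-c,0],[0,0,-1]]))
    print('t',s['t'],'box xyz',tb(np.r_[p[:3],0],s['ee_pos']).round(4),'F',s['contact_force'].round(2),'open',round(s['opening'],4))
    print('goal',g.round(3),'dp',(T.inv().apply(g-s['ee_pos'])/.03).round(2),'ang',(np.degrees((T.inv()*D).as_rotvec())/6).round(2))
if __name__=='__main__': rel(*map(float,sys.argv[1:4]))
E
python3 - <<'E'
from h import *
p=np.load('p.npy')[:3];p[:2]+=R.from_euler('z',p[2]).apply([0,-.0018,0])[:2];np.save('p.npy',p);print(p)
E
python3 go.py -.142 .036 .2
```

```text
[0.66875397 0.11178652 0.12556539]
t 0.15 box xyz [-0.6076 -0.6478  0.2306] F [0.36 0.07 0.65] open 0.0856
goal [0.523 0.13  0.2  ] dp [ 17.97 -20.91   1.05] ang [-0.01  0.    1.07]
```

```bash
python3 -m creep '{"dp":[[0.8,-1,0],[2,-2.3,0],[3.2,-3.7,0],[4.4,-5.1,0],[5.6,-6.5,0],[6.8,-7.9,0],[8,-9.3,0],[9,-10.5,0]],"angular":[[0,0,0.2],[0,0,0.4],[0,0,0.6],[0,0,0.8],[0,0,1],[0,0,1.07],[0,0,1.07],[0,0,1.07]],"fingers":[-0.53,-0.53,-0.53,-0.53,-0.53,-0.53,-0.53,-0.53]}'; python3 go.py -.142 .036 .2
```

```text
t: 1.15
ee_pos: [0.336, -0.2357, 0.2314]
tcp_rot: [0.998, 0.063, 0.0, 0.0]
contact_force: [0.9, -0.3, 0.0]
opening: 0.0653
gripper_force: 0.0
t 1.15 box xyz [-0.3736 -0.303   0.2314] F [ 0.94 -0.35  0.03] open 0.0653
goal [0.523 0.13  0.2  ] dp [  7.73 -11.29   1.04] ang [ 0.   -0.    0.01]
```

```bash
python3 -m creep '{"dp":[[0.9,-1.3,0],[2,-3,0],[3.2,-4.7,0],[4.4,-6.4,0],[5.6,-8.1,0],[6.7,-9.7,0.4],[7.4,-10.8,0.8],[7.73,-11.29,1]],"angular":[[0,0,0],[0,0,0],[0,0,0],[0,0,0],[0,0,0],[0,0,0],[0,0,0],[0,0,0]],"fingers":[-0.53,-0.53,-0.53,-0.53,-0.53,-0.53,-0.53,-0.53]}'; python3 - <<'E'
from go import *
rel(-.142,.036,.135)
c=capture('wrist');pickle.dump(c,open('pics/w1.pkl','wb'));cv2.imwrite('pics/w1.png',c['pixels'][...,::-1])
# predicted pixels of case corners/bar corners
q=lambda L:proj(c,tw(p,L)).round(0).tolist()
print('case top',q([[-.121,.0215,.099],[-.121,-.0215,.099],[-.023,-.0215,.099],[-.023,.0215,.099]]))
print('bar',q([[-.176,.088,.12],[-.176,.065,.104],[0,.065,.104],[0,.088,.12]]))
E
```

```text
t: 2.15
ee_pos: [0.5229, 0.1297, 0.2003]
tcp_rot: [0.998, 0.064, -0.001, -0.0]
contact_force: [-0.0, -0.7, 0.3]
opening: 0.0655
gripper_force: 0.0
t 2.15 box xyz [-0.1425  0.036   0.2003] F [-0.   -0.7   0.26] open 0.0655
goal [0.523 0.13  0.135] dp [0.02 0.   2.18] ang [-0.01  0.01  0.03]
case top [[336.0, 208.0], [395.0, 208.0], [406.0, 59.0], [339.0, 59.0]]
bar [[244.0, 289.0], [278.0, 279.0], [269.0, 15.0], [225.0, 6.0]]
```

View pics/w1.png

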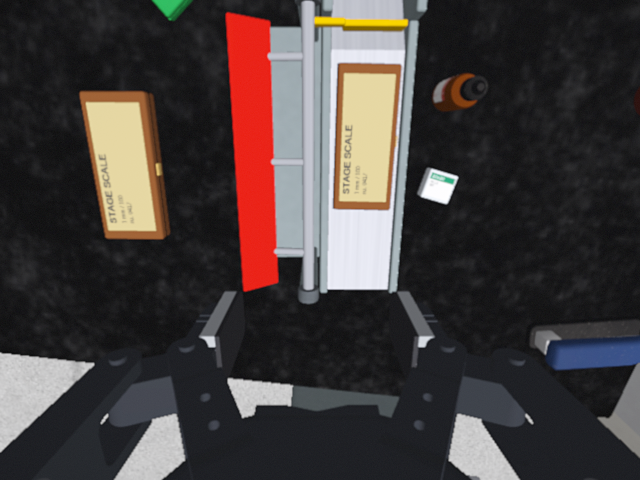

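Wrist view: case near edge at row 208 (cols 334–389), bar (228..278, 13..290), both where predicted within about 2 mm; the fingertips (240,292) and (400,292) straddle the shaft (308). Descending.

```bash
python3 -m creep '{"dp":[[0,0,0.8],[0,0,1.6],[0,0,2.2],[0,0,2.7],[0,0,2.9],[0,0,3.1],[0,0,3.3],[0,0,3.3]],"angular":[[0,0,0],[0,0,0],[0,0,0],[0,0,0],[0,0,0],[0,0,0],[0,0,0],[0,0,0]],"fingers":[-0.53,-0.53,-0.53,-0.53,-0.53,-0.53,-0.53,-0.53]}'; python3 - <<'E'
from go import *
rel(-.142,.036,.09)
c=capture('scene');a=c['pixels'][185:375,190:440,::-1];cv2.imwrite('pics/s1.png',cv2.resize(a,None,fx=3,fy=3,interpolation=cv2.INTER_CUBIC))
c=capture('side');a=c['pixels'][185:335,235:435,::-1];cv2.imwrite('pics/s2.png',cv2.resize(a,None,fx=4,fy=4,interpolation=cv2.INTER_CUBIC))
E
```

```text
t: 3.2
ee_pos: [0.5232, 0.1274, 0.1023]
tcp_rot: [0.998, 0.063, 0.0, 0.0]
contact_force: [-1.2, -0.1, 1.7]
opening: 0.0651
gripper_force: 0.9
t 3.2 box xyz [-0.1424  0.0338  0.1023] F [-1.2  -0.14  1.65] open 0.0651
goal [0.523 0.13  0.09 ] dp [ 0.01 -0.08  0.41] ang [ 0. -0.  0.]
```

View pics/s2.png

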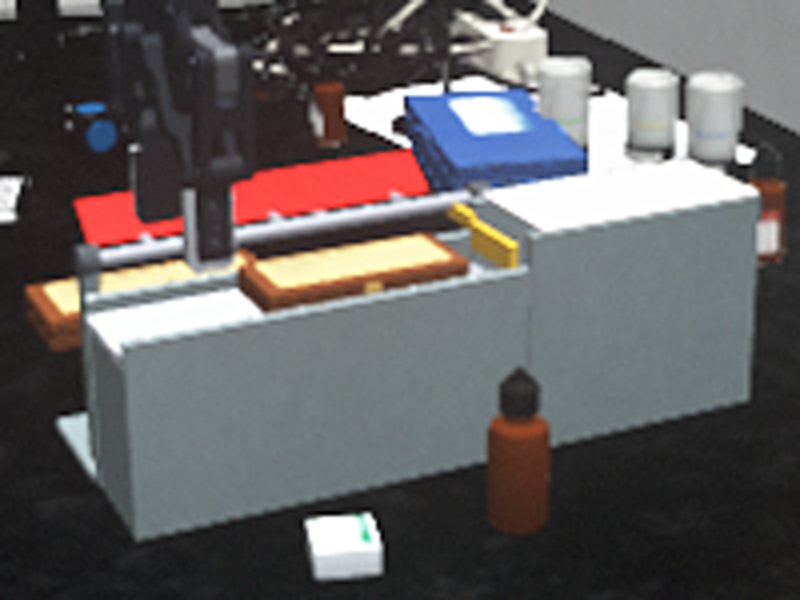

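Side view: bar (250,200) and flap (485,245) still practically shut; the pushing finger's tip (210,265) hangs above the tray behind the case, and the other finger touches the bar. Going down further in small steps.

```bash
python3 -m creep '{"dp":[[0,0,0.1],[0,0,0.2],[0,0,0.2],[0,0,0.2]],"angular":[[0,0,0],[0,0,0],[0,0,0],[0,0,0]],"fingers":[-0.53,-0.53,-0.53,-0.53]}'; python3 - <<'E'
from go import *
rel(-.142,.036,.09)
c=pickle.load(open('pics/scene0.pkl','rb'));s=pickle.load(open('pics/side0.pkl','rb'))
for z in(.1,.105,.11,.115):
  print(z,((proj(s,tw(p,[[-.131,-.009,z],[-.153,-.009,z]]))-[235,185])*4).round(0).tolist())
# flap tracking: yellow mask centroid, and predicted flap right-end vs joint angle
for n in('scene','side'):
  c=capture(n);h=cv2.cvtColor(c['pixels'],cv2.COLOR_RGB2HSV);m=cv2.inRange(h,(22,200,120),(30,255,255))
  P=proj(c,tw(p,[[0,0,.1]]))[0].astype(int);x,y=P;w=m[y-40:y+30,x-40:x+40];v,u=np.nonzero(w);print(n,P,len(u),(u.mean()+x-40).round(1),(v.mean()+y-40).round(1),u.max()+x-40,v.max()+y-40)
  for a in(0,.2,.4,.5,.6,.7):
    ca,sa=np.cos(a),np.sin(a);L=[]
    for yy,zz in((-.02,.088),(.02,.088),(-.02,.102),(.02,.102)):
      d=np.array([yy-.04,zz-.105]);L.append([0,.04+ca*d[0]+sa*d[1],.105-sa*d[0]+ca*d[1]])
    print(a,proj(c,tw(p,L)).mean(0).round(1))
E
```

```text
t: 3.8
ee_pos: [0.5232, 0.1275, 0.0964]
tcp_rot: [0.998, 0.063, 0.0, -0.0]
contact_force: [0.4, -0.0, 2.1]
opening: 0.0653
gripper_force: 1.0
t 3.8 box xyz [-0.1425  0.0338  0.0964] F [ 0.37 -0.04  2.15] open 0.0653
goal [0.523 0.13  0.09 ] dp [ 0.02 -0.07  0.21] ang [-0. -0.  0.]
0.1 [[237.0, 288.0], [189.0, 297.0]]
0.105 [[236.0, 277.0], [188.0, 286.0]]
0.11 [[236.0, 267.0], [188.0, 275.0]]
0.115 [[235.0, 256.0], [187.0, 264.0]]
scene [351 249] 132 348.0 245.4 360 257
0 [351.4 252. ]
0.2 [352.2 249.1]
0.4 [352.3 245.4]
0.5 [352.1 243.3]
0.6 [351.7 241.1]
0.7 [351.1 238.8]<stdin>:9: RuntimeWarning: Mean of empty slice.
  ret = ret.dtype.type(ret / rcount)
Traceback (most recent call last):
ValueError: zero-size array to reduction operation maximum which has no identity
```

The fingertip is about 9 mm behind the nominal TCP, so the tip is at ≈105 mm now. I'll continue towards tip ≈ 91 mm while watching force.

```bash
python3 -m creep '{"dp":[[0,0,0.15],[0,0,0.3],[0,0,0.4],[0,0,0.45],[0,0,0.45]],"angular":[[0,0,0],[0,0,0],[0,0,0],[0,0,0],[0,0,0]],"fingers":[-0.53,-0.53,-0.53,-0.53,-0.53]}'; python3 - <<'E'
from go import *
rel(-.142,.036,.08)
c=capture('side');a=c['pixels'][185:335,235:435,::-1];cv2.imwrite('pics/s3.png',cv2.resize(a,None,fx=4,fy=4,interpolation=cv2.INTER_CUBIC))
for z in(.085,.09,.095,.1):
  print(z,((proj(c,tw(p,[[-.131,-.009,z],[-.153,-.009,z]]))-[235,185])*4).round(0).tolist())
E
```

```text
t: 4.53
ee_pos: [0.5232, 0.1266, 0.0827]
tcp_rot: [0.998, 0.062, -0.0, 0.0]
contact_force: [1.0, -4.1, 6.0]
opening: 0.0651
gripper_force: 3.3
t 4.525 box xyz [-0.1426  0.0329  0.0827] F [ 0.95 -4.11  6.03] open 0.0651
goal [0.523 0.13  0.08 ] dp [ 0.02 -0.1   0.09] ang [ 0.01  0.   -0.01]
0.085 [[238.0, 320.0], [191.0, 329.0]]
0.09 [[238.0, 309.0], [190.0, 318.0]]
0.095 [[237.0, 299.0], [190.0, 307.0]]
0.1 [[237.0, 288.0], [189.0, 297.0]]
```

View pics/s3.png

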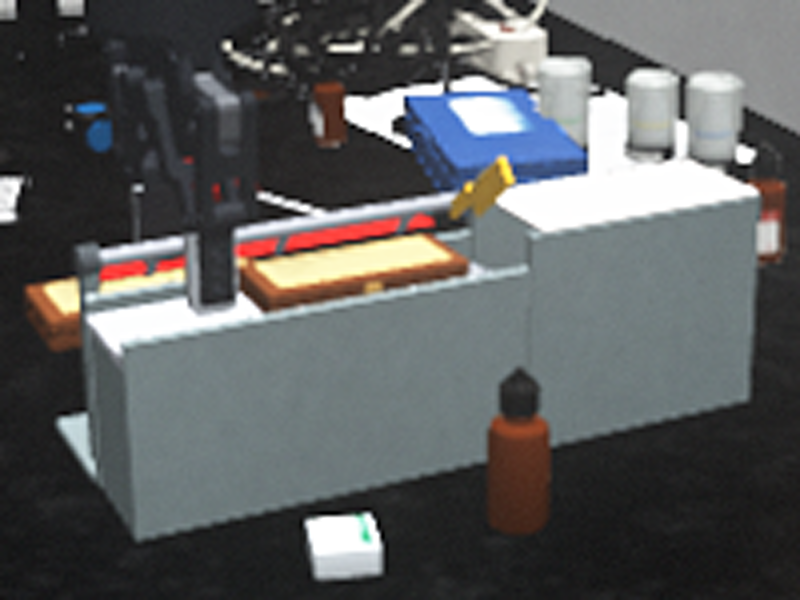

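Side view: flap raised (tip at (510,165)), bar roughly level (270,245), pushing finger's tip (215,308) just behind the case and above the tray floor. Check the flap angle against the model before pushing.

```bash
python3 - <<'E'
from go import *
c=pickle.load(open('pics/side0.pkl','rb'));rel(-.142,.036,.08)
for a in(0,.5,.6,.7):
    ca,sa=np.cos(a),np.sin(a);L=[]
    for yy,zz in((-.02,.088),(-.02,.102)):
      d=np.array([yy-.04,zz-.105]);L.append([0,.04+ca*d[0]+sa*d[1],.105-sa*d[0]+ca*d[1]])
    print(a,((proj(c,tw(p,L))-[235,185])*4).round(0).tolist())
E
```

```text
t 4.575 box xyz [-0.1425  0.033   0.0828] F [-0.9  -4.06  7.17] open 0.065
goal [0.523 0.13  0.08 ] dp [ 0.02 -0.1   0.09] ang [ 0.01  0.   -0.  ]
0 [[512.0, 273.0], [513.0, 244.0]]
0.5 [[514.0, 210.0], [507.0, 180.0]]
0.6 [[512.0, 196.0], [504.0, 167.0]]
0.7 [[510.0, 182.0], [500.0, 155.0]]
```

Flap at its stop (≈0.70). Back off 1 mm, then push.

```bash
python3 -m creep '{"dp":[[0,0,-0.04],[0.2,0,-0.04],[0.4,0,-0.04],[0.6,0,-0.04],[0.8,0,-0.04],[1.0,0,-0.04],[1.2,0,-0.04],[1.4,0,-0.04]],"angular":[[0,0,0],[0,0,0],[0,0,0],[0,0,0],[0,0,0],[0,0,0],[0,0,0],[0,0,0]],"fingers":[-0.53,-0.53,-0.53,-0.53,-0.53,-0.53,-0.53,-0.53]}'; python3 - <<'E'
from go import *
rel(-.072,.036,.083)
c=capture('side');a=c['pixels'][185:335,235:435,::-1];cv2.imwrite('pics/s4.png',cv2.resize(a,None,fx=4,fy=4,interpolation=cv2.INTER_CUBIC))
E
```

```text
t: 5.58
ee_pos: [0.565, 0.1327, 0.0839]
tcp_rot: [0.998, 0.063, -0.0, 0.0]
contact_force: [-2.8, -0.7, 3.4]
opening: 0.0652
gripper_force: 1.9
t 5.575 box xyz [-0.1003  0.0338  0.0839] F [-2.82 -0.67  3.38] open 0.0652
goal [0.593 0.138 0.083] dp [ 0.94 -0.07  0.03] ang [0. 0. 0.]
```

View pics/s4.png

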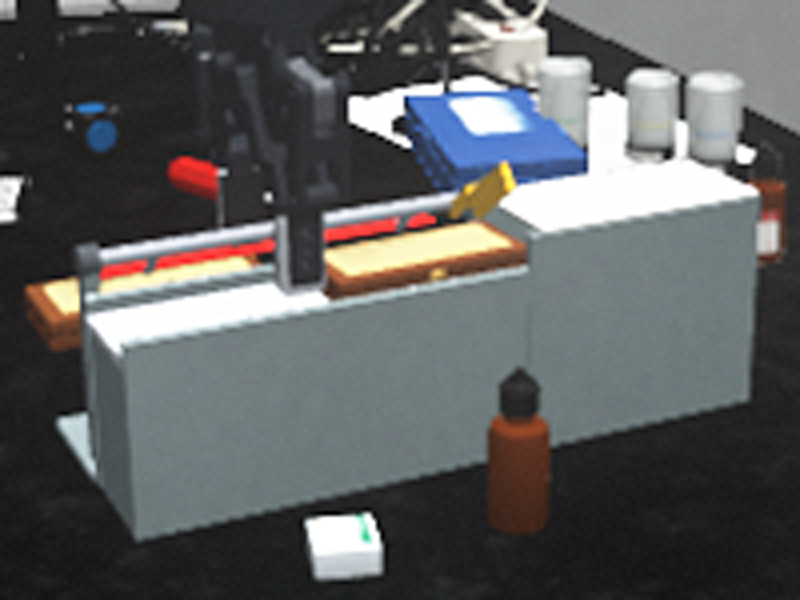

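The case has its front under the flap (527,240), flush with the finger (325,285); the flap (490,185) is still well open. Pushing on.

```bash
python3 -m creep '{"dp":[[0.2,0,0],[0.4,0,0],[0.6,0,0],[0.8,0,0],[1.0,0,0],[1.15,0,0],[1.3,0,0],[1.3,0,0]],"angular":[[0,0,0],[0,0,0],[0,0,0],[0,0,0],[0,0,0],[0,0,0],[0,0,0],[0,0,0]],"fingers":[-0.53,-0.53,-0.53,-0.53,-0.53,-0.53,-0.53,-0.53]}'; python3 - <<'E'
from go import *
rel(-.05,.036,.083)
c=capture('scene');a=c['pixels'][185:375,190:440,::-1];cv2.imwrite('pics/s5.png',cv2.resize(a,None,fx=3,fy=3,interpolation=cv2.INTER_CUBIC))
E
```

```text
t: 6.62
ee_pos: [0.6042, 0.1378, 0.0841]
tcp_rot: [0.998, 0.063, 0.001, -0.0]
contact_force: [-0.5, 0.6, 3.1]
opening: 0.0653
gripper_force: 1.7
t 6.625 box xyz [-0.0608  0.0339  0.0841] F [-0.49  0.55  3.07] open 0.0653
goal [0.615 0.141 0.083] dp [ 0.36 -0.07  0.04] ang [-0.   -0.01  0.  ]
```

View pics/s5.png

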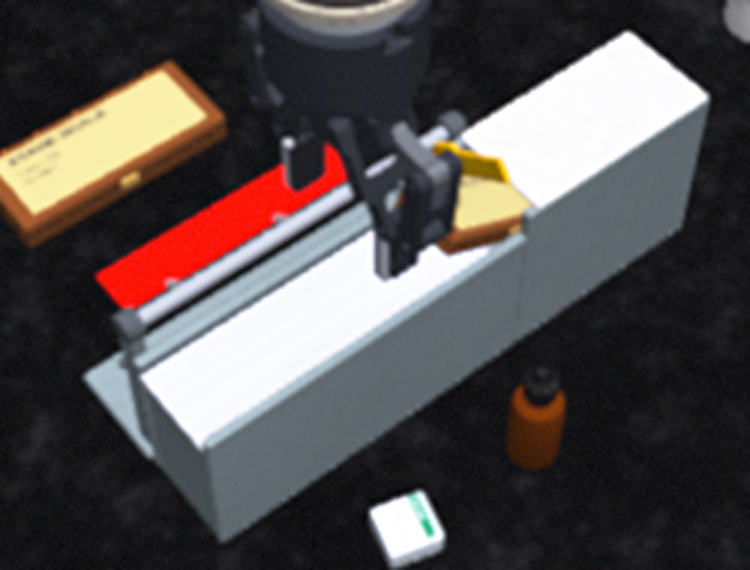

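The case's rear edge (440,240) has left the finger (395,265) and seems to be sliding. Wait half a second, and check by colour count.

```bash
cat > chk.py <<'E'
from go import *
for n in('scene','side'):
    c=capture(n);h=cv2.cvtColor(c['pixels'],cv2.COLOR_RGB2HSV);m=cv2.inRange(h,(5,50,60),(32,255,255))
    k=np.zeros_like(m);cv2.fillConvexPoly(k,cv2.convexHull(proj(c,tw(p,[[x,y,z] for x in(-.18,.006) for y in(-.024,.03) for z in(.085,.11)])).astype(np.int32)),255)
    v,u=np.nonzero(m&k);print(n,len(u), [tb(p,atz(c,(a,b),.099)).round(3).tolist()[:2] for a,b in list(zip(u,v))[::max(1,len(u)//6)]])
rel(-.05,.036,.2)
E
python3 -m creep '{"dp":[[0,0,0],[0,0,0],[0,0,0],[0,0,0]],"angular":[[0,0,0],[0,0,0],[0,0,0],[0,0,0]],"fingers":[-0.53,-0.53,-0.53,-0.53]}'; python3 chk.py
```

```text
t: 7.18
ee_pos: [0.6038, 0.1376, 0.0842]
tcp_rot: [0.998, 0.063, 0.0, -0.0]
contact_force: [2.2, 1.7, 2.8]
opening: 0.0653
gripper_force: 1.6
scene 128 [[0.009, 0.04], [0.003, 0.037], [0.007, 0.028], [0.004, 0.022], [0.004, 0.017], [0.006, 0.011], [0.011, -0.016]]
side 182 [[0.02, 0.066], [0.024, 0.042], [-0.116, 0.031], [-0.133, 0.028], [-0.128, 0.02], [-0.162, 0.026], [-0.182, 0.02]]
t 7.275 box xyz [-0.0614  0.0337  0.0841] F [ 1.52 -0.12  2.82] open 0.0649
goal [0.615 0.141 0.2  ] dp [ 0.38 -0.08 -3.86] ang [ 0.   -0.01  0.  ]
```

```bash
python3 - <<'E'
from go import *
A=[cv2.resize(capture(n)['pixels'][y:y+90,x:x+120,::-1],None,fx=3.3,fy=3.3,interpolation=cv2.INTER_CUBIC) for n,x,y in(('scene',300,200),('wrist',300,60),('side',300,190))]
cv2.imwrite('pics/s6.png',np.vstack([np.hstack(A[:2]),np.hstack([A[2],A[2]*0])]))
E
```

```text
(no output)
```

View pics/s6.png

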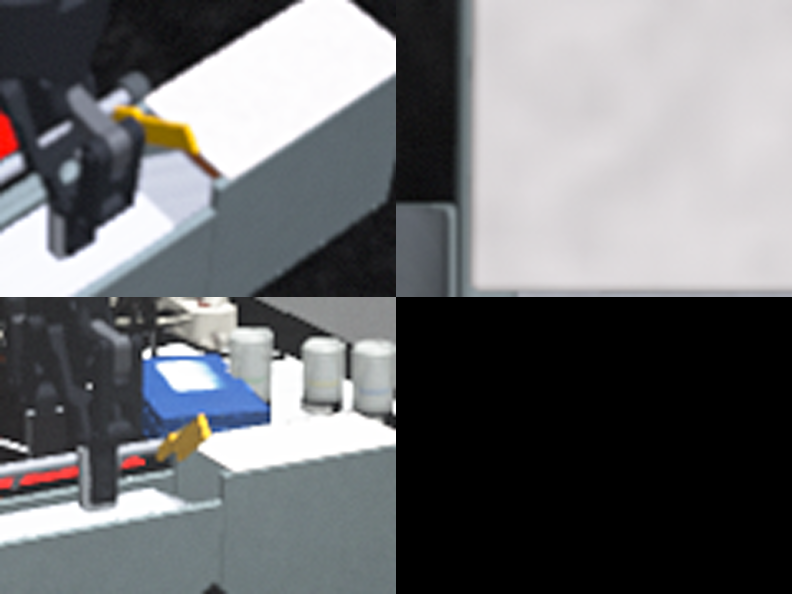

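The tray is empty: the case has slid under the flap, with only its rear edge visible just inside the lid (205,165 in the scene crop). Now let go by rising straight up, then check that edge's position.

```bash
python3 -m creep '{"dp":[[0,0,-0.2],[0,0,-0.5],[0,0,-0.8],[0,0,-1.2],[0,0,-2],[0,0,-3],[0,0,-4],[0,0,-4]],"angular":[[0,0,0],[0,0,0],[0,0,0],[0,0,0],[0,0,0],[0,0,0],[0,0,0],[0,0,0]],"fingers":[-0.53,-0.53,-0.53,-0.53,-0.53,-0.53,-0.53,-0.53]}'; python3 - <<'E'
from go import *
c=pickle.load(open('pics/scene0.pkl','rb'))
for z in(.07,.077,.085):print(z,tb(p,atz(c,(362,250),z)).round(3))
rel(-.05,.036,.2)
c=capture('side');h=cv2.cvtColor(c['pixels'],cv2.COLOR_RGB2HSV);m=cv2.inRange(h,(20,200,120),(30,255,255))[200:262,335:380]
v,u=np.nonzero(m);print('flap end px',u.max()+335,v.max()+200,'initially ~ (364,251), open ~(364,231)')
E
```

```text
t: 8.43
ee_pos: [0.6046, 0.1381, 0.2072]
tcp_rot: [0.998, 0.063, 0.002, -0.0]
contact_force: [-0.5, 0.4, -1.1]
opening: 0.0657
gripper_force: 0.0
0.07 [0.03  0.007 0.07 ]
0.077 [0.026 0.003 0.077]
0.085 [ 0.021 -0.002  0.085]
t 8.425 box xyz [-0.0604  0.0341  0.2072] F [-0.5   0.41 -1.06] open 0.0657
goal [0.615 0.141 0.2  ] dp [ 0.34 -0.06  0.24] ang [-0.   -0.04  0.  ]Traceback (most recent call last):
  File "<stdin>", line 6, in <module>
    return umr_maximum(a, axis, None, out, keepdims, initial, where)
ValueError: zero-size array to reduction operation maximum which has no identity
```

```bash
python3 - <<'E'
from go import *
import pickle
for n,c in(('before',pickle.load(open('pics/side0.pkl','rb'))),('now',capture('side'))):
    h=cv2.cvtColor(c['pixels'],cv2.COLOR_RGB2HSV);m=cv2.inRange(h,(18,190,80),(32,255,255))[215:262,345:372]
    v,u=np.nonzero(m);print(n,len(u),u.max()+345,v.max()+215,v.mean()+215)
for n,c in(('before',pickle.load(open('pics/scene0.pkl','rb'))),('now',capture('scene'))):
    h=cv2.cvtColor(c['pixels'],cv2.COLOR_RGB2HSV);m=cv2.inRange(h,(18,190,80),(32,255,255))[225:270,330:370]
    v,u=np.nonzero(m);print(n,len(u),u.mean()+330,v.mean()+225)
E
```

```text
before 1 349 237 237.0Traceback (most recent call last):
  File "<stdin>", line 5, in <module>
    return umr_maximum(a, axis, None, out, keepdims, initial, where)
ValueError: zero-size array to reduction operation maximum which has no identity
```

```bash
python3 - <<'E'
from go import *
for k,b,bx in(('side','side0',(215,262,345,372)),('scene','scene0',(225,270,330,370))):
  for n,c in(('before',pickle.load(open(f'pics/{b}.pkl','rb'))),('now',capture(k))):
    I=c['pixels'].astype(int)[bx[0]:bx[1],bx[2]:bx[3]];m=(I[...,0]-I[...,2]>90)&(I[...,1]-I[...,2]>60)&(I[...,0]>150)&(I[...,2]<70)
    v,u=np.nonzero(m);print(k,n,len(u),(u.mean()+bx[2]).round(1),(v.mean()+bx[0]).round(1),v.max()+bx[0])
E
```

```text
side before 41 356.4 244.6 250
side now 32 356.2 244.1 250
scene before 99 345.9 245.5 261
scene now 102 346.0 245.7 262
```

The flap is back exactly where it was when shut, and the case is well inside. Handing in.

```bash
python3 -c "
from plant import *
print(job_done())"
```

```text
the job is handed in; nothing more can be done
None
```

I pushed the case under the held-open flap and it slid down the chute into the box; the flap then shut behind it, the arm rose clear and the job is handed in at about 8.6 s, though no verdict came back.

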